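Cap the tubes, latch the centrifuge and set its timer

TASK

Get the bench centrifuge ready for its run: press the hinged cap of each of the four tubes in the rotor fully shut, then bring the lid down and press its front until it is caught and fully shut. After that turn the sunk dial on the sloping panel clockwise to the long thick mark, let go, and leave the things standing round the machine where they are.

Things in the scene. Friction and masses are not known exactly. Their poses are not given: they have to be found in the camera images.
- centrifuge: white bench centrifuge, fixed, turned somewhat to the robot's right. Origin: on the bench under its middle; x to its back, y to its left, z up. Body: x -116 to +125 mm, y -155 to +153, deck 118 high. Left: the open bowl with the rotor, axis at (0, +55). Right: a panel sloping down to the front to a shelf 57 high, with the sunk dial. Roller catch for the lid at the deck's front edge
- bowl (a point): centre of the open bowl, at deck height (118 mm); frame as the centrifuge's. The bowl is 164 mm across and 72 mm deep
- panel (a point): centre of the sloping panel (125 mm up the slope, 111 mm across), in the mouth of the round recess that holds the dial, 84 mm across and 22 mm deep. Frame as the centrifuge's; in it the panel's normal, which is the recess's and the dial's axis, is (-0.5, 0, 0.866): 30 deg from vertical, leaning to the front
- rotor (a joint): turn of the black rotor about the vertical, rad, counter-clockwise from above; may start and end anywhere; friction 0.1 N m. 144 mm across; its upper face is a funnel rising outward at 30 deg; rim 8 mm below the deck; hub 33 mm across, its top 22 mm below the deck. Six places every 60 deg; four hold tubes (1 facing 3, 2 facing 4), two are empty
- lid (a joint): lid angle, rad: 0 = shut, grows as it opens upward; starts near upright. Stiff hinge (0.42 N m), the lid stays where it is left. At about 0.06 it meets the roller catch and stands 12 mm proud at the front; about 9 N down on the front bar pushes it past the roller, which then holds it shut at 0
- lid_hinge (a point): point on the lid's hinge axis, mid width of the lid, 124 mm above the bench at the back of the bowl; frame as the centrifuge's, the axis is its y
- lid_front (a point): middle of the lid's front bar on the outer (upper) face, 193 mm from the hinge axis; moves with the lid: x from here toward the hinge, z out of the outer face, which lies 12 mm outward of the hinge axis. Lid grey, 14 mm thick, 186 wide; front bar 176 to 210 mm from the hinge, then a 6 mm thick lip 60 mm wide up to 225; a clear window in the middle
- dial (a joint): timer dial, rad; grows clockwise as seen facing the panel. 0 = pointer to the centrifuge's left (+y); 1.571 = pointer straight up the slope at the long thick mark. Stops at 0 and 4.2; friction 0.05 N m, stays where it is left
- dial_grip (a point): point on the dial's axis 14 mm above the recess floor; turns with the dial: z out along the axis, y along the grip bar to its pointer end (white line). Black bar 10 mm thick, 32 long, its top 22 mm above the recess floor, level with the panel; it stands on a round skirt 34 mm across, 5 mm high
- seat_1 (a point): centre of the upper face of tube 1's cap when shut (fixed to the tube, not the cap): z up along the tube's axis, leaning 30 deg from vertical toward the rotor's axis; x outward and up to the cap's hinge, which lies 12 mm off and 6 mm below this face. White cap 22 mm across, 6 thick, with a thumb tab to 16.5 mm on the inner side
- cap_1 (a joint): opening of tube 1's hinged cap, rad: 0 = shut flat on the tube, grows as its inner edge lifts; held by friction (0.06 N m), stays where it is left, stops at 0
- seat_2 (a point): centre of the upper face of tube 2's cap when shut (fixed to the tube, not the cap): z up along the tube's axis, leaning 30 deg from vertical toward the rotor's axis; x outward and up to the cap's hinge, which lies 12 mm off and 6 mm below this face. White cap 22 mm across, 6 thick, with a thumb tab to 16.5 mm on the inner side
- cap_2 (a joint): opening of tube 2's hinged cap, rad: 0 = shut flat on the tube, grows as its inner edge lifts; held by friction (0.06 N m), stays where it is left, stops at 0
- seat_3 (a point): centre of the upper face of tube 3's cap when shut (fixed to the tube, not the cap): z up along the tube's axis, leaning 30 deg from vertical toward the rotor's axis; x outward and up to the cap's hinge, which lies 12 mm off and 6 mm below this face. White cap 22 mm across, 6 thick, with a thumb tab to 16.5 mm on the inner side
- cap_3 (a joint): opening of tube 3's hinged cap, rad: 0 = shut flat on the tube, grows as its inner edge lifts; held by friction (0.06 N m), stays where it is left, stops at 0
- seat_4 (a point): centre of the upper face of tube 4's cap when shut (fixed to the tube, not the cap): z up along the tube's axis, leaning 30 deg from vertical toward the rotor's axis; x outward and up to the cap's hinge, which lies 12 mm off and 6 mm below this face. White cap 22 mm across, 6 thick, with a thumb tab to 16.5 mm on the inner side
- cap_4 (a joint): opening of tube 4's hinged cap, rad: 0 = shut flat on the tube, grows as its inner edge lifts; held by friction (0.06 N m), stays where it is left, stops at 0
- media_bottle: half-litre clear glass bottle with a screw cap, 87 mm across, 190 mm tall, loose, beside the sloping panel. Origin: middle of its underside. To be left alone
- beaker: small glass beaker, 54 mm across, 66 mm tall, loose, left of the centrifuge. Origin: middle of its underside. To be left alone
- vial: screw-top vial, 22 mm across, 49 mm tall, loose, behind the centrifuge. Origin: middle of its underside. To be left alone
- micropipette: pipette lying on its side, 210 mm long (along its y), 34 wide, 26 high, loose, in front of the centrifuge. Origin: middle of its underside. To be left alone
- large_tube: 50 ml tube lying on the bench, 112 mm long (along its y), 34 mm thick, loose, right of the centrifuge. Origin: middle of its underside. To be left alone

How it is judged:
By the outcome, as a careful person would: the job done as asked, in the order asked, and still so for the second after the job is handed in, with the robot touching nothing.
It also fails if it takes over 64 s, if anything falls off the work surface, if the arm or the gripper's body presses on something with over 40 N, if the wrist force passes 120 N, or if a joint passes its speed limit or range.

ROBOT

A 6-joint arm with a two-finger parallel gripper is mounted at the origin on a cart in front of the work surface, level with it; the furniture and walls round the work are solid. World frame = base frame: x ahead of the robot, y to its left, z up, the work surface at z = 0. Lengths are in mm, angles in rad, forces in N, time in s.
With the tool pointing down it reaches from about 275 to 1000 mm from the base axis. Payload 8.4 kg.
Tool frame: the origin (TCP) lies between the finger pads; the fingertips stand 22 mm ahead of it and the grasp point (between the pads) lies 3 mm ahead of it; z points along the fingers, y is the line along which they close (so a half turn about z gives the same grasp; the last joint's range is limited). The gripper opens to 85 mm and grips with 20 to 120 N. Pads are 22 mm wide; open, the fingers measure 114 mm over their backs; the gripper's body (76 mm by 85 mm) begins 54 mm behind the grasp point. The pads swing forward as they close: fully open they stand 13 mm farther back than shut.
Start: joints at [-1.314, 0.353, 1.633, -0, 1.155, -0.002], TCP at [159.949, -604.189, 253.281] pointing down, gripper open.
Joint ranges: [-2.63, 2.63], [-0.92, 2.1], [0.06, 2.66], [-1.3, 4.44], [0, 2.69], [-3.02, 3.02]. Speed limits (rad/s): [2.22, 2.22, 2.79, 3.14, 3.14, 3.14].

INTERFACE

Orientations are given as [roll, pitch, yaw] about the fixed x, y, z axes, in that order (R = Rz(yaw) Ry(pitch) Rx(roll)).
In Python, from rig import r, grab_frame gives the robot as it stands.
- The arm moves only by the shell command python3 -m inch 'ROWS' [FORCE]. ROWS is JSON, a list of rows, each a list of 7 numbers: the turn, a rotation vector about the tool's x, y, z as a fraction of full scale, then the shift along the tool's x, y, z as a fraction of full scale, then the closure, from 0 (fully open) to 1 (shut). In form: [[rx, ry, rz, dx, dy, dz, fingers], ...]. A call has 1 to 8 rows; each row shifts and turns the commanded pose from where the row before left it, along the tool's axes as they then stand; what a row does not reach is not made up. Full scale, the value 1, is 2.5 cm for a shift and pi rad for a turn. A row lasts 1/12 s, in which the tool goes at most 41.7 mm and 7.16 degrees, less where a joint would pass 70% of its speed; a pose out of reach is approached as far as the arm can. A call with a number of a shift or a turn outside -1 to 1 is refused whole. A call with a gripper value outside its range is refused whole. The fingers move at their own pace and stop on an object; FORCE is the grip in N (left out, the last holds). Time passes only in rows, so rows that do not move let the fingers close. It gives the time, the measured TCP pose, the force, the opening and the grip force at its end, in the units of the state.
- r.sense(): the state, without advancing time (a new reading comes with each control period).
- grab_frame(name): name is "side" or "top"; returns a dict with "pixels" (400x640x3 uint8, red, green, blue), "z_map" (400x640 float32, mm along the optical axis (not along the pixel's ray), 0 where there is no reading), "vertical_fov" (degrees; the focal length in pixels is half the picture's height over the tangent of half this angle, whatever the lens; pixels are square), "cx", "cy" (the principal point, pixels), "cam_to_world" (4x4, takes a point from camera to world coordinates). Camera axes: x right, y down, z forward; pixel columns grow to the right and rows downward; lengths in mm; the calibration is good to about 2 mm. A picture is of the moment at which its call begins.
- r.sign_off(): hands the job in; it is judged then, once.
The state is a dict: "clock": time; "qpos": joint angles; "qvel": joint speeds; "joint_efforts": joint torques, N m; "eef_pos": TCP position; "tcp_rot": TCP orientation; "contact_force": force on the tool from outside, world axes, zero at the start; "wrist_torque": the same for the moment, N m; "opening": opening from 0.0 (shut) to 1.0 (fully open); "grasp_force": force on a finger pad.
Only numpy, scipy, OpenCV 4.12 (cv2) and the standard library are available. Lean on these libraries where they do the work, as an engineer would, in place of code of your own. Each camera call takes 0.05 s, during which the arm holds its last target. There are 200 camera calls.

## Working session

There is one attempt and no reset: what is moved stays moved. The work goes in short steps, Python scripts to look and compute and a shell command to move; the robot and the scene stay as the last step left them, time stands still between calls to the robot, and variables do not carry over. Pictures are saved under pics/ and viewed, at most 10 in all, crops included, and the job is handed in when it is done.

```bash
ls; mkdir -p pics; cat > h.py <<'E'
import numpy as np, cv2
from rig import r, grab_frame
from scipy.spatial.transform import Rotation as R
def pts(f):
    h,w=f['z_map'].shape; F=h/2/np.tan(np.radians(f['vertical_fov'])/2)
    v,u=np.mgrid[:h,:w]; z=f['z_map']
    P=np.stack([(u-f['cx'])/F*z,(v-f['cy'])/F*z,z],-1)
    T=np.array(f['cam_to_world']); return P@T[:3,:3].T+T[:3,3]
def save(f,n,crop=None,s=1):
    im=f['pixels'][...,::-1]
    if crop: x0,y0,x1,y1=crop; im=im[y0:y1,x0:x1]
    cv2.imwrite('pics/'+n,cv2.resize(im,None,fx=s,fy=s,interpolation=cv2.INTER_CUBIC))
E
python3 - <<'E'
from h import *
for n in ('top','side'):
    f=grab_frame(n); np.savez(n+'0.npz',**f); save(f,n+'0.png',None,1.25)
    print(n,f['vertical_fov'],f['cx'],f['cy'],np.round(f['cam_to_world'],3).tolist())
s=r.sense(); print({k:np.round(v,3).tolist() for k,v in s.items()})
E
```

```text
pics
top 54.53719504824117 320.7728733193268 207.44488705247647 [[0.015, -0.99, 0.141, 426.963], [-1.0, -0.011, 0.023, -26.663], [-0.021, -0.141, -0.99, 1212.446], [0.0, 0.0, 0.0, 1.0]]
side 54.094845551467046 320.77855423349547 196.55239766569107 [[-0.733, -0.438, 0.52, -12.119], [-0.68, 0.469, -0.564, 591.254], [0.003, -0.767, -0.642, 794.684], [0.0, 0.0, 0.0, 1.0]]
{'clock': 0.1, 'qpos': [-1.314, 0.354, 1.634, -0.0, 1.155, -0.002], 'qvel': [0.001, -0.002, -0.004, -0.0, -0.001, 0.0], 'joint_efforts': [0.001, -60.636, -34.282, 0.0, 0.004, -0.0], 'eef_pos': [159.839, -603.785, 252.619], 'tcp_rot': [-3.14, 0.0, 0.259], 'contact_force': [-0.102, -0.226, -1.108], 'wrist_torque': [-0.015, -0.063, 0.03], 'grasp_force': 0.0, 'opening': 1.001}
```

View pics/top0.png

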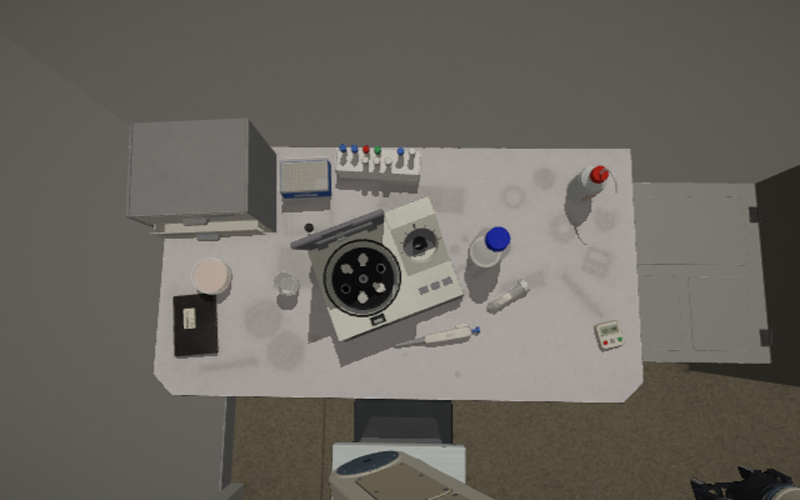

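View pics/side0.png

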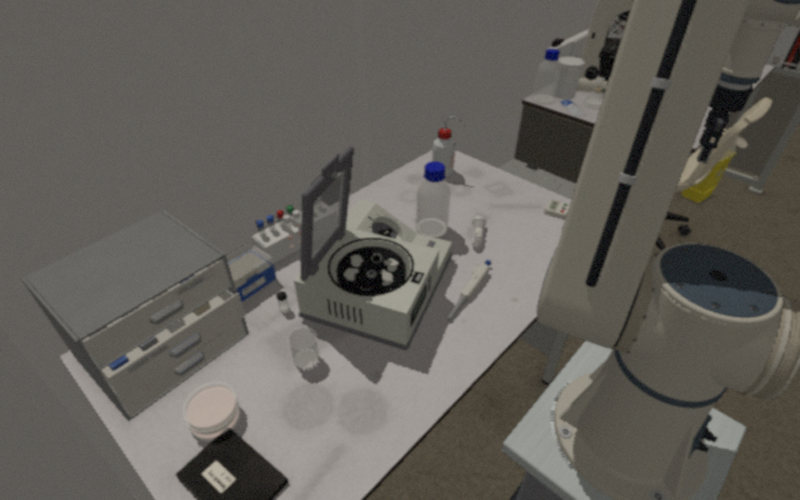

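The top view shows the centrifuge bowl at about (362,278)/1.25, the dial at (419,243), the catch at (378,320), and the lid upright at the back. The side view shows the lid open, with four white caps standing open in the rotor. Next I fit the pose.

```bash
python3 - <<'E'
from h import *
f=dict(np.load('top0.npz')); P=pts(f)
im=f['pixels'].astype(int)
m=(abs(P[...,2]-118)<5)&(P[...,0]>250)&(P[...,0]<750)&(abs(P[...,1])<300)&(im.min(-1)>110)
Q=P[m]; print(len(Q),Q.mean(0))
mm=m.astype(np.uint8); n,l,st,c=cv2.connectedComponentsWithStats(mm); 
i=1+st[1:,4].argmax(); Q=P[l==i]; print(st[i],np.median(Q[:,2]))
rc=cv2.minAreaRect(Q[:,:2].astype(np.float32)); print(rc,cv2.boxPoints(rc))
# panel plane
g=(P[...,0]>350)&(P[...,0]<700)&(P[...,1]<20)&(P[...,1]>-200)&(P[...,2]>62)&(P[...,2]<113)&(im.min(-1)>110)
Q2=P[g];best=None
rng=np.random.default_rng(0)
for _ in range(500):
    a,b,c=Q2[rng.choice(len(Q2),3)]; nn=np.cross(b-a,c-a); L=np.linalg.norm(nn)
    if L<100: continue
    nn/=L; k=(abs((Q2-a)@nn)<2).sum()
    if best is None or k>best[0]: best=(k,nn*np.sign(nn[2]),a)
inl=Q2[abs((Q2-best[2])@best[1])<2]; mu=inl.mean(0); nn=np.linalg.svd(inl-mu)[2][2]; nn*=np.sign(nn[2]); print(len(Q2),len(inl),nn,mu,'yaw',np.degrees(np.arctan2(-nn[1],-nn[0])))
save(f,'topz.png',(230,150,390,280),5)
s=dict(np.load('side0.npz')); save(s,'sidez.png',(230,110,370,280),4)
E
```

```text
1981 [552.79727036  22.28617681 116.47980424]
[ 262  209   74   64 1063] 116.439851270595
((488.2113952636719, 66.98734283447266), (119.60350036621094, 194.8706512451172), 21.62412452697754) [[396.71194   135.5274   ]
 [468.52487   -45.628525 ]
 [579.7108     -1.5527191]
 [507.89792   179.60321  ]]
698 390 [-0.46392049 -0.18624003  0.86607877] [628.88795001 -42.27632194  89.78968734] yaw 21.872903470965163
```

View pics/topz.png

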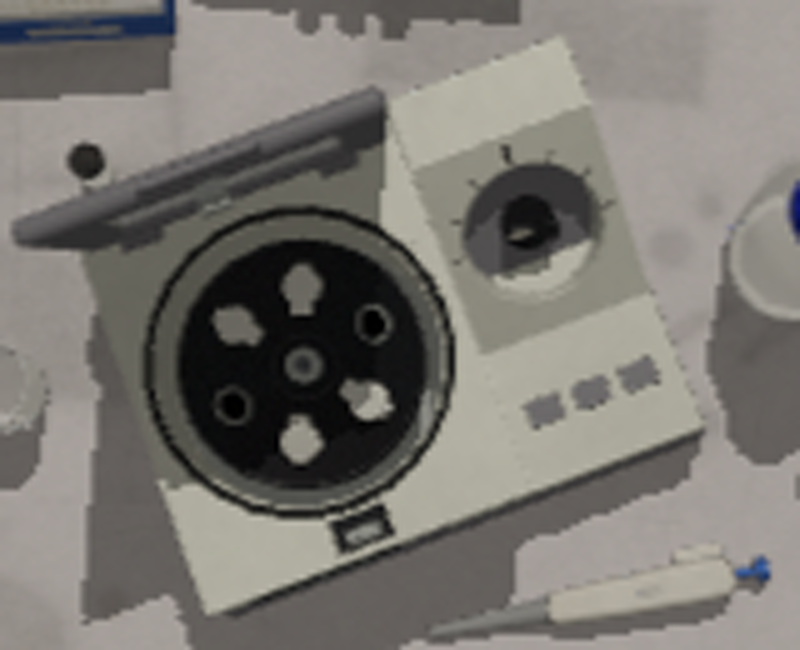

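View pics/sidez.png

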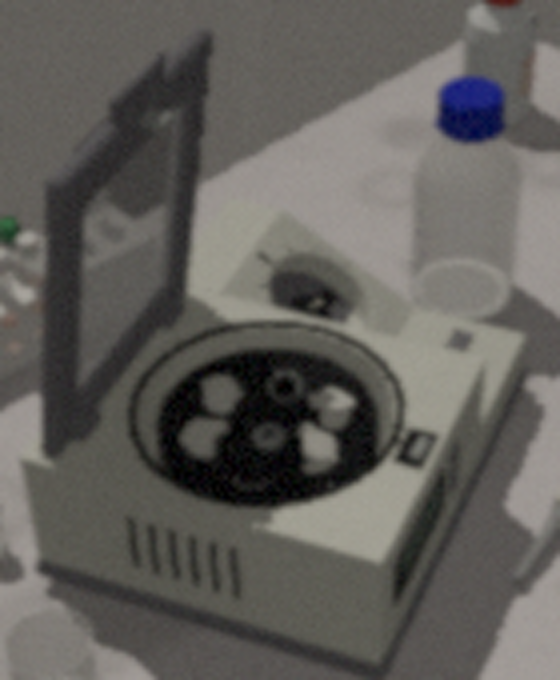

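```bash
cat > fit.py <<'E'
from h import *
from scipy.optimize import least_squares
def proj(f,W):
    T=np.array(f['cam_to_world']); C=(np.asarray(W)-T[:3,3])@T[:3,:3]
    F=200/np.tan(np.radians(float(f['vertical_fov']))/2)
    return C[...,:2]/C[...,2:]*F+[float(f['cx']),float(f['cy'])]
def Wd(p,L):
    c,s=np.cos(p[2]),np.sin(p[2]); L=np.asarray(L,float)
    return np.stack([p[0]+c*L[...,0]-s*L[...,1],p[1]+s*L[...,0]+c*L[...,1],L[...,2]],-1)
E
python3 - <<'E'
from fit import *
T=dict(np.load('top0.npz')); S=dict(np.load('side0.npz'))
def pan(xp,yp,zp):
    u=np.array([.866,0,.5])*62.5; v=np.array([0,55.5,0]); c=np.array([xp,yp,zp])
    return [c+u+v,c+u-v,c-u+v,c-u-v,c]
ft=np.array([[300,361],[208,615],[703,432],[562,38],[415,167],[588,105],[487,353],[648,293],[531,230]])/5+[230,150]
fs=np.array([[268,413],[385,560],[530,335]])/4+[230,110]
for name,ut,us in (('top',1,0),('side',0,1),('both',1,1)):
    def res(q):
        B=[[0,55,118],[-116,153,118],[-116,-155,57],[125,-155,118]]
        a=(proj(T,Wd(q[:3],B+pan(*q[3:6])))-ft).ravel()*ut
        b=(proj(S,Wd(q[:3],B[:3]))-fs).ravel()*us
        return np.r_[a,b,(q[3:6]-[0,-90,88])*1e-3]
    o=least_squares(res,[550,0,.35,0,-90,88],loss='soft_l1')
    print(name,np.round(o.x,3),np.degrees(o.x[2]),np.round(res(o.x),1))
E
```

```text
top [ 5.58262e+02  3.51110e+01  3.73000e-01  3.26600e+01 -1.01956e+02
  5.73420e+01] 21.36573759085139 [-0.4  0.3 -0.9  0.5  0.7 -0.3  0.5 -0.7 -0.1  0.7  0.4  0.  -1.4 -0.1
  0.1 -0.8  0.6  0.2 -0.  -0.  -0.   0.  -0.  -0.   0.  -0.  -0. ]
side [ 5.56451e+02  3.40250e+01  3.77000e-01  0.00000e+00 -9.00000e+01
  8.80000e+01] 21.620937459000736 [-0.   0.  -0.   0.   0.   0.   0.  -0.  -0.   0.   0.   0.  -0.   0.
  0.   0.   0.   0.   0.2 -0.7 -0.1  1.6 -0.1 -0.7  0.   0.   0. ]
both [ 5.57237e+02  3.44040e+01  3.77000e-01  3.36120e+01 -1.01906e+02
  5.65840e+01] 21.571989602363043 [-0.1  0.7 -0.4  1.1  1.  -0.1  0.6 -0.5 -0.1  0.7  0.3 -0.  -1.3 -0.1
  0.1 -0.9  0.6  0.2 -0.1 -0.7 -0.6  1.5 -0.3 -0.7  0.  -0.  -0. ]
```

```bash
python3 - <<'E'
from fit import *
q=np.array([557.4,34.6,.3755])
c,s=np.cos(q[2]),np.sin(q[2])
def loc(P): d=P[...,:2]-q[:2]; return np.stack([c*d[...,0]+s*d[...,1],-s*d[...,0]+c*d[...,1],P[...,2]],-1)
for n in ('top','side'):
    f=dict(np.load(n+'0.npz')); L=loc(pts(f)); im=f['pixels'].astype(int)
    g=(L[...,2]>150)&(L[...,2]<345)&(L[...,0]>40)&(L[...,0]<180)&(L[...,1]>-45)&(L[...,1]<155)
    A=L[g]; print(n,'lid',len(A))
    for z in range(150,350,25):
        a=A[abs(A[:,2]-z)<12]
        if len(a): print(z,len(a),np.round(np.percentile(a[:,0],[2,50,98])),np.round(np.percentile(a[:,1],[2,98])))
    # caps: bright blobs in bowl
    rr=np.hypot(L[...,0],L[...,1]-55)
    m=((rr<66)&(im.min(-1)>95)&(L[...,2]>60)&(L[...,2]<140)).astype(np.uint8)
    k,l,st,ce=cv2.connectedComponentsWithStats(m)
    for i in range(1,k):
        if st[i,4]<8: continue
        B=L[l==i]; ctr=B.mean(0); dx=ctr[:2]-[0,55]; ph=np.arctan2(dx[1],dx[0])
        u=np.array([np.cos(ph),np.sin(ph)]); rad=(B[:,:2]-[0,55])@u; sl=np.polyfit(rad,B[:,2],1)
        print('cap',st[i,4],np.round(ctr),'phi_c',round(np.degrees(ph)),'r',np.round([rad.min(),rad.mean(),rad.max()]),'z',np.round([B[:,2].min(),B[:,2].max()]),'slope deg',round(np.degrees(np.arctan(sl[0]))))
    hub=L[(rr<8)]; print('hub',np.round(np.median(hub,0),1))
E
```

```text
top lid 714
150 16 [ 98. 104. 105.] [-31. 135.]
175 41 [ 94. 100. 103.] [-26. 132.]
200 37 [90. 97. 99.] [-29. 139.]
225 30 [86. 89. 95.] [-32. 140.]
250 14 [82. 83. 87.] [-29. 141.]
275 14 [77. 79. 81.] [-32. 142.]
300 36 [73. 74. 76.] [-30. 143.]
325 466 [59. 75. 84.] [-33. 143.]
cap 28 [ 40.  40. 111.] phi_c -21 r [32. 42. 55.] z [106. 118.] slope deg -2
cap 47 [-31.  26. 111.] phi_c -137 r [30. 43. 55.] z [ 93. 117.] slope deg -25
cap 46 [-39.  70. 115.] phi_c 159 r [29. 42. 51.] z [ 98. 123.] slope deg -19
hub [-0.3 54.2 94.4]
side lid 2342
150 119 [ 97. 104. 107.] [-28. 145.]
175 248 [ 94. 100. 106.] [-32. 145.]
200 270 [ 89.  96. 102.] [-30. 145.]
225 283 [85. 92. 98.] [-30. 146.]
250 290 [81. 88. 92.] [-31. 145.]
275 299 [77. 84. 88.] [-31. 145.]
300 224 [72. 75. 85.] [-33. 146.]
325 479 [57. 72. 81.] [-32. 145.]
cap 26 [-35.  22. 111.] phi_c -136 r [39. 48. 60.] z [100. 116.] slope deg -29
cap 52 [-40.  69. 115.] phi_c 161 r [31. 43. 52.] z [ 97. 122.] slope deg -25
hub [-0.4 55.9 93.1]
```

```bash

python3 -m inch '[[0,0,0,0.86,-0.96,0,1],[0,0,0,0.86,-0.96,0,1],[0,0,0,0.86,-0.96,0,1],[0,0,0,0.86,-0.96,0,1],[0,0,0,0.86,-0.96,0,1],[0,0,0,0.86,-0.96,0,1],[0,0,0,0.86,-0.96,0,1],[0,0,0,0.86,-0.96,0,1]]'
python3 -m inch '[[0,0,0,0.86,-0.96,0,1],[0,0,0,0.86,-0.96,0,1],[0,0,0,0.86,-0.96,0,1],[0,0,0,0.86,-0.96,0,1],[0,0,0,0.86,-0.96,0,1],[0,0,0,0.86,-0.96,0,1],[0,0,0,0.86,-0.96,0,1],[0,0,0,0.86,-0.96,0,1]]'
python3 -m inch '[[0,0,0,0.86,-0.96,0,1],[0,0,0,0.86,-0.96,0,1],[0,0,0,0.86,-0.96,0,1],[0,0,0,0.86,-0.96,0,1],[0,0,0,0.86,-0.96,0,1],[0,0,0,0.86,-0.96,0,1],[0,0,0.039,0.86,-0.96,0,1],[0,0,0.039,0.5,-0.5,0,1]]'
```

```text
clock: 0.77
eef_pos: [277.3, -373.0, 253.1]
tcp_rot: [-3.141, 0.0, 0.258]
contact_force: [0.6, -0.0, 0.4]
opening: -0.001
grasp_force: 0.0
clock: 1.43
eef_pos: [394.5, -143.4, 253.3]
tcp_rot: [-3.142, 0.0, 0.259]
contact_force: [0.6, 0.0, -1.0]
opening: -0.001
grasp_force: 0.0
clock: 2.1
eef_pos: [508.2, 73.0, 253.1]
tcp_rot: [-3.141, -0.0, 0.01]
contact_force: [0.1, -0.4, 0.9]
opening: 0.002
grasp_force: 0.0
```

```bash

python3 -m inch '[[0,0,0,0.07,-0.5,1,1],[0,0,0,0,0,1,1],[0,0,0,0,0,1,1],[0,0,0,0,0,1,1],[0,0,0,0,0,0,1]]'
python3 -m inch '[[0,0,0,0,0,0.3,1],[0,0,0,0,0,0.3,1],[0,0,0,0,0,0,1]]'
python3 -m inch '[[0,0,0,0,0,0.16,1],[0,0,0,0,0,0.16,1],[0,0,0,0,0,0,1]]'
python3 - <<'E'
from h import *
f=grab_frame('side'); save(f,'s1.png',(230,150,350,250),5)
E
```

```text
clock: 2.52
eef_pos: [505.9, 82.3, 149.0]
tcp_rot: [3.141, 0.007, 0.014]
contact_force: [-2.3, -0.3, -0.5]
opening: 0.002
grasp_force: 0.0
clock: 2.77
eef_pos: [510.0, 82.7, 138.6]
tcp_rot: [-3.141, -0.002, 0.014]
contact_force: [0.2, 0.1, 0.5]
opening: 0.001
grasp_force: 0.0
clock: 3.02
eef_pos: [510.3, 82.7, 130.9]
tcp_rot: [-3.141, -0.003, 0.014]
contact_force: [3.4, -0.6, 3.4]
opening: -0.002
grasp_force: 2.1
```

View pics/s1.png

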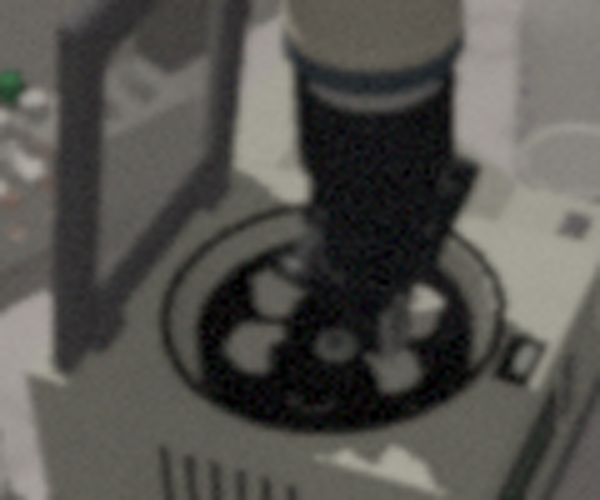

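The fingertip is on the front cap's inner part (about (395,345) in the crop), with contact of about 4 N. I press on.

```bash

python3 -m inch '[[0,0,0,0,-0.06,0.1,1],[0,0,0,0,0,0.1,1],[0,0,0,0,0,0,1]]'
python3 -m inch '[[0,0,0,0,0,0.06,1],[0,0,0,0,0,0,1]]'
python3 -m inch '[[0,0,0,0,0,0.06,1],[0,0,0,0,0,0,1]]'
```

```text
clock: 3.32
eef_pos: [509.8, 84.1, 125.5]
tcp_rot: [-3.142, -0.002, 0.014]
contact_force: [3.7, -1.8, 5.8]
opening: 0.001
grasp_force: 3.7
clock: 3.48
eef_pos: [509.9, 84.1, 125.0]
tcp_rot: [-3.142, -0.002, 0.014]
contact_force: [1.7, -1.7, 18.6]
opening: -0.001
grasp_force: 8.3
clock: 3.65
eef_pos: [511.1, 84.3, 124.2]
tcp_rot: [-3.141, -0.005, 0.014]
contact_force: [1.9, -0.8, 21.8]
opening: -0.002
grasp_force: 10.0
```

```bash

python3 -m inch '[[0,0,0,0,0,-1,1],[0,0,0,0,0,-0.6,1],[0,0,-0.039,0,0,0,1],[0,0,-0.039,0,0,0,1],[0,0,-0.039,0,0,0,1],[0,0,-0.039,0,0,0,1],[0,0,-0.039,0,0,0,1],[0,0,-0.039,0,0,0,1]]'
python3 -m inch '[[0,0,-0.039,0,0,0,1],[0,0,-0.039,0,0,0,1],[0,0,-0.022,-0.52,0.88,0,1],[0,0,0,0,0,0,1],[0,0,0,0,0,0,1]]'
```

```text
clock: 4.32
eef_pos: [507.0, 84.0, 161.2]
tcp_rot: [-3.139, 0.003, 0.755]
contact_force: [-0.4, -0.2, -0.6]
opening: 0.001
grasp_force: 0.0
clock: 4.73
eef_pos: [519.1, 60.7, 161.4]
tcp_rot: [-3.139, 0.002, 1.061]
contact_force: [-0.2, 0.7, 0.5]
opening: 0.001
grasp_force: 0.0
```

```bash

python3 -m inch '[[0,0,0,0.15,0.14,0.4,1],[0,0,0,0,0,0.4,1],[0,0,0,0,0,0.3,1],[0,0,0,0,0,0,1]]'
python3 -m inch '[[0,0,0,0,0,0.15,1],[0,0,0,0,0,0.1,1],[0,0,0,0,0,0,1]]'
python3 -m inch '[[0,0,0,0,0,0.08,1],[0,0,0,0,0,0,1]]'
```

```text
clock: 5.07
eef_pos: [524.2, 63.2, 132.7]
tcp_rot: [-3.139, 0.001, 1.063]
contact_force: [-1.4, -0.7, -0.0]
opening: 0.001
grasp_force: 0.0
clock: 5.32
eef_pos: [524.8, 63.0, 128.1]
tcp_rot: [-3.141, 0.0, 1.063]
contact_force: [0.2, -0.1, -0.2]
opening: 0.004
grasp_force: 0.1
clock: 5.48
eef_pos: [525.0, 62.8, 126.4]
tcp_rot: [-3.141, 0.0, 1.063]
contact_force: [-1.3, 1.6, 0.0]
opening: -0.003
grasp_force: 0.7
```

```bash

python3 -m inch '[[0,0,0,0,0,0.08,1],[0,0,0,0,0,0,1]]'
python3 -m inch '[[0,0,0,0,0,0.06,1],[0,0,0,0,0,0,1]]'
python3 - <<'E'
from h import *
f=grab_frame('side'); save(f,'s2.png',(230,150,350,250),5)
E
```

```text
clock: 5.65
eef_pos: [525.2, 62.6, 124.5]
tcp_rot: [3.141, 0.0, 1.063]
contact_force: [0.0, 0.8, 1.8]
opening: 0.0
grasp_force: 0.9
clock: 5.82
eef_pos: [525.5, 62.7, 123.3]
tcp_rot: [3.141, -0.0, 1.063]
contact_force: [-0.3, 1.3, 5.5]
opening: -0.004
grasp_force: 2.5
```

View pics/s2.png

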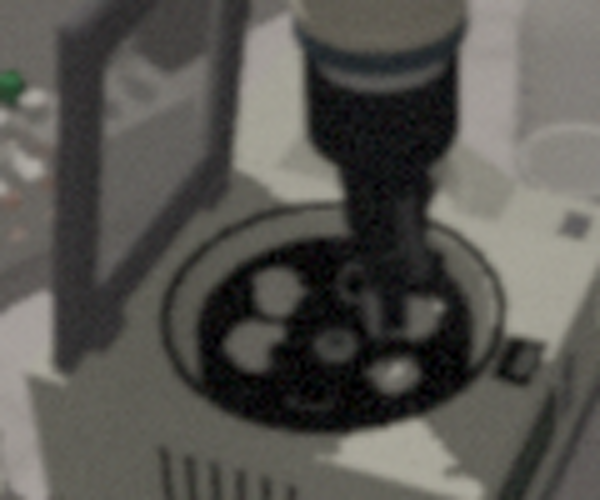

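```bash

python3 -m inch '[[0,0,0,0,0,0.05,1],[0,0,0,0,0,0,1]]'
python3 -m inch '[[0,0,0,0,0,0.05,1],[0,0,0,0,0,0,1]]'
python3 -m inch '[[0,0,0,0,0,0.05,1],[0,0,0,0,0,0,1]]'
```

```text
clock: 6.03
eef_pos: [526.1, 62.8, 122.7]
tcp_rot: [3.14, -0.001, 1.063]
contact_force: [-1.7, 0.4, 11.5]
opening: 0.003
grasp_force: 5.1
clock: 6.2
eef_pos: [526.9, 63.0, 122.2]
tcp_rot: [3.139, -0.002, 1.063]
contact_force: [-0.5, 3.1, 15.0]
opening: 0.002
grasp_force: 6.9
clock: 6.37
eef_pos: [527.7, 63.1, 121.7]
tcp_rot: [3.137, -0.003, 1.063]
contact_force: [-1.5, 1.5, 22.6]
opening: -0.006
grasp_force: 10.1
```

```bash

python3 -m inch '[[0,0,0,0,0,-1,1],[0,0,0,0,0,-1,1],[0,0.039,0,0,0,0,1],[0,0.039,0,0,0,0,1],[0,0.039,0,0,0,0,1],[0,0.039,0,0,0,0,1],[0,0.011,0,0,0,0,1],[0,0,0,0,0,0,1]]'
python3 - <<'E'
from h import *
s=r.sense();M=R.from_euler('xyz',s['tcp_rot']).as_matrix();print(M.round(3))
print(s['eef_pos'],'to standoff',(M.T@(np.array([540,91.5,150.4])-s['eef_pos'])/25).round(2),'qpos',np.round(s['qpos'],2))
E
```

```text
clock: 7.03
eef_pos: [522.9, 62.5, 167.6]
tcp_rot: [-3.133, -0.477, 1.059]
contact_force: [-0.2, 0.2, -0.5]
opening: -0.004
grasp_force: 0.0
[[ 0.435  0.874  0.217]
 [ 0.775 -0.486  0.404]
 [ 0.459 -0.008 -0.889]]
[522.8855489   62.51065832 167.61097345] to standoff [0.88 0.04 1.23] qpos [-0.15  0.26  2.09  0.69  0.74 -0.15]
```

```bash

python3 -m inch '[[0,0.015,0,0.45,0.02,0.4,1],[0,0,0,0.42,0.02,0.45,1],[0,0,0,0,0,0.4,1],[0,0,0,0,0,0.4,1],[0,0,0,0,0,0.3,1],[0,0,0,0,0,0,1]]'
python3 - <<'E'
from h import *
s=r.sense();M=R.from_euler('xyz',s['tcp_rot']).as_matrix()
print('to final',(M.T@(np.array([548.5,106.8,120])-s['eef_pos'])/25).round(2))
E
```

```text
clock: 7.53
eef_pos: [544.8, 101.8, 134.8]
tcp_rot: [-3.133, -0.521, 1.063]
contact_force: [-0.7, -0.5, 0.4]
opening: 0.002
grasp_force: 0.0
to final [-0.08  0.04  0.63]
```

```bash

python3 -m inch '[[0,0,0,-0.08,0.04,0.2,1],[0,0,0,0,0,0.2,1],[0,0,0,0,0,0.1,1],[0,0,0,0,0,0,1]]'
python3 -m inch '[[0,0,0,0,0,0.08,1],[0,0,0,0,0,0,1]]'
python3 -m inch '[[0,0,0,0,0,0.06,1],[0,0,0,0,0,0,1]]'
python3 -m inch '[[0,0,0,0,0,0.05,1],[0,0,0,0,0,0,1]]'
```

```text
clock: 7.87
eef_pos: [548.4, 104.3, 124.1]
tcp_rot: [-3.134, -0.522, 1.062]
contact_force: [-0.1, 0.5, -0.6]
opening: -0.001
grasp_force: 0.0
clock: 8.03
eef_pos: [549.1, 105.3, 122.9]
tcp_rot: [-3.135, -0.523, 1.063]
contact_force: [-0.3, -1.1, 0.2]
opening: -0.002
grasp_force: 0.7
clock: 8.2
eef_pos: [549.5, 106.0, 121.6]
tcp_rot: [-3.135, -0.523, 1.063]
contact_force: [-0.8, -1.7, 0.9]
opening: 0.002
grasp_force: 1.0
clock: 8.37
eef_pos: [549.8, 106.6, 120.5]
tcp_rot: [-3.135, -0.523, 1.063]
contact_force: [-0.1, -2.3, 1.4]
opening: 0.001
grasp_force: 1.0
```

```bash

python3 -m inch '[[0,0,0,0,0,0.08,1],[0,0,0,0,0,0,1]]'
python3 -m inch '[[0,0,0,0,0,0.08,1],[0,0,0,0,0,0,1]]'
python3 -m inch '[[0,0,0,0,0,0.06,1],[0,0,0,0,0,0,1]]'
python3 -m inch '[[0,0,0,0,0,0.06,1],[0,0,0,0,0,0,1]]'

```

```text
clock: 8.53
eef_pos: [550.5, 107.1, 119.4]
tcp_rot: [-3.136, -0.523, 1.064]
contact_force: [-6.1, -11.0, 13.0]
opening: -0.001
grasp_force: 8.9
clock: 8.7
eef_pos: [551.7, 106.9, 118.9]
tcp_rot: [-3.14, -0.524, 1.064]
contact_force: [-16.8, -23.3, 32.5]
opening: 0.001
grasp_force: 21.2
clock: 8.87
eef_pos: [552.4, 106.8, 118.6]
tcp_rot: [-3.141, -0.524, 1.065]
contact_force: [-23.3, -34.2, 47.0]
opening: 0.003
grasp_force: 30.9
clock: 9.03
eef_pos: [553.0, 106.7, 118.3]
tcp_rot: [3.14, -0.525, 1.065]
contact_force: [-32.8, -44.2, 62.4]
opening: 0.001
grasp_force: 40.9
```

```bash

python3 -m inch '[[0,0,0,0,0,-1,1],[0,0,0,0,0,-0.9,1],[-0.0195,0,0.0338,0,0,0,1],[-0.0195,0,0.0338,0,0,0,1],[-0.0195,0,0.0338,0,0,0,1],[-0.0195,0,0.0338,0,0,0,1],[-0.0195,0,0.0338,0,0,0,1],[-0.0195,0,0.0338,0,0,0,1]]'
python3 -m inch '[[-0.0195,0,0.0338,0,0,0,1],[-0.0195,0,0.0338,0,0,0,1],[-0.0095,0,0.0165,0,0,0,1],[0,0,0,0,0,0,1]]'
python3 - <<'E'
from h import *
s=r.sense();M=R.from_euler('xyz',s['tcp_rot']).as_matrix()
print('to standoff',(M.T@(np.array([543.3,86.1,150.4])-s['eef_pos'])/25).round(2),np.degrees(s['tcp_rot']),M[:,2])
f=grab_frame('side'); save(f,'s3.png',(230,150,350,250),5)
E
```

```text
clock: 9.7
eef_pos: [538.9, 88.7, 154.9]
tcp_rot: [-3.136, -0.515, 0.389]
contact_force: [-0.5, -0.8, -0.3]
opening: 0.004
grasp_force: 0.0
clock: 10.03
eef_pos: [536.8, 87.3, 152.7]
tcp_rot: [-3.141, -0.501, 0.244]
contact_force: [0.0, 0.1, -0.3]
opening: -0.002
grasp_force: 0.0
to standoff [0.17 0.11 0.2 ] [-179.96941107  -28.68889375   13.96652521] [ 0.46573267  0.11638136 -0.87723911]
```

View pics/s3.png

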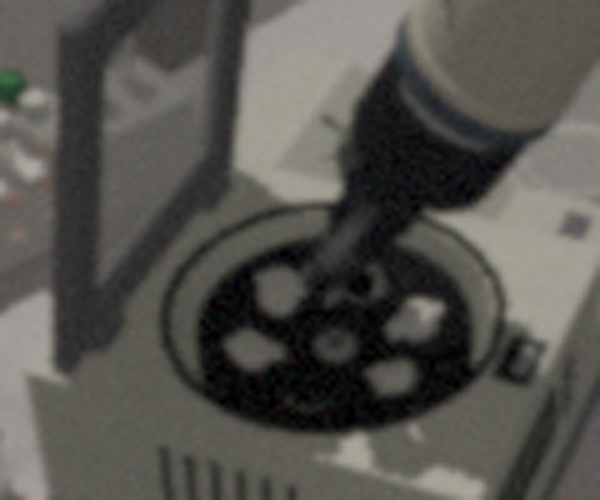

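```bash

python3 -m inch '[[-0.0195,0.008,0.0338,0.1,0.06,0.1,1],[-0.0195,0,0.0338,0.07,0.05,0.1,1],[0,0,0,0,0,0,1]]'
python3 - <<'E'
from h import *
s=r.sense();M=R.from_euler('xyz',s['tcp_rot']).as_matrix()
print('to final',(M.T@(np.array([560.8,86.4,120])-s['eef_pos'])/25).round(2),np.degrees(s['tcp_rot']),s['qpos'].round(2) if hasattr(s['qpos'],'round') else s['qpos'])
E
```

```text
clock: 10.33
eef_pos: [537.0, 84.5, 150.0]
tcp_rot: [3.135, -0.497, 0.169]
contact_force: [-0.5, -0.1, -0.1]
opening: 0.004
grasp_force: 0.0
to final [0.26 0.08 1.51] [179.64150506 -28.48831435   9.65704176] [0.15 0.21 2.24 0.01 0.2  1.55]
```

```bash

python3 -m inch '[[0,0,0,0.13,0.04,0.3,1],[0,0,0,0.13,0.04,0.3,1],[0,0,0,0,0,0.3,1],[0,0,0,0,0,0.3,1],[0,0,0,0,0,0.1,1],[0,0,0,0,0,0,1]]'
python3 -m inch '[[0,0,0,0,0,0.08,1],[0,0,0,0,0,0,1]]'
python3 - <<'E'
from h import *
s=r.sense();M=R.from_euler('xyz',s['tcp_rot']).as_matrix()
print('to final',(M.T@(np.array([560.8,86.4,120])-s['eef_pos'])/25).round(2),np.degrees(s['tcp_rot']).round(1),np.round(s['qpos'],2))
E
```

```text
clock: 10.83
eef_pos: [558.0, 85.6, 123.4]
tcp_rot: [3.135, -0.496, 0.17]
contact_force: [-0.1, 0.5, -0.4]
opening: 0.001
grasp_force: 0.0
clock: 11.0
eef_pos: [559.3, 85.9, 122.8]
tcp_rot: [3.135, -0.498, 0.17]
contact_force: [-1.3, -0.4, -0.3]
opening: 0.003
grasp_force: 0.3
to final [ 0.   -0.01  0.13] [179.6 -28.5   9.7] [0.15 0.3  2.21 0.03 0.14 1.52]
```

```bash

python3 -m inch '[[0,0,0,0,0,0.08,1],[0,0,0,0,0,0,1]]'
python3 -m inch '[[0,0,0,0,0,0.06,1],[0,0,0,0,0,0,1]]'
python3 -m inch '[[0,0,0,0,0,0.06,1],[0,0,0,0,0,0,1]]'
```

```text
clock: 11.17
eef_pos: [560.3, 86.1, 121.3]
tcp_rot: [3.135, -0.498, 0.17]
contact_force: [-1.9, -0.1, 0.2]
opening: -0.001
grasp_force: 0.9
clock: 11.33
eef_pos: [561.0, 86.2, 120.0]
tcp_rot: [3.135, -0.498, 0.169]
contact_force: [-3.3, 0.1, 0.5]
opening: 0.002
grasp_force: 1.1
clock: 11.5
eef_pos: [561.7, 86.3, 118.6]
tcp_rot: [3.135, -0.498, 0.169]
contact_force: [-3.4, -0.3, 1.6]
opening: -0.002
grasp_force: 1.5
```

```bash

python3 -m inch '[[0,0,0,0,0,0.05,1],[0,0,0,0,0,0,1]]'
python3 -m inch '[[0,0,0,0,0,0.05,1],[0,0,0,0,0,0,1]]'
```

```text
clock: 11.67
eef_pos: [562.0, 86.4, 117.8]
tcp_rot: [3.135, -0.498, 0.169]
contact_force: [-11.4, -2.7, 15.2]
opening: 0.002
grasp_force: 9.0
clock: 11.83
eef_pos: [562.3, 86.5, 117.4]
tcp_rot: [3.135, -0.499, 0.17]
contact_force: [-22.1, -2.1, 29.3]
opening: -0.0
grasp_force: 18.0
```

```bash

python3 -m inch '[[0,0,0,0,0,-1,1],[0,0,0,0,0,-1,1],[0,0,0,0,0,-1,1],[0,0,0,0,0,-1,1],[0,-0.039,0,0,0,0,1],[0,-0.039,0,0,0,0,1],[0,-0.039,0,0,0,0,1],[0,-0.039,0,0,0,0,1]]'
python3 -m inch '[[0,0,-0.033,0,0,-1,1],[0,0,-0.033,-0.4,0,-1,1],[0,0,0,-0.4,0,-1,1],[0,0,0,-0.4,0,-1,1],[0,0,0,-0.4,0,-1,1],[0,0,0,0,0,-1,1],[0,0,0,0,0,-1,1],[0,0,0,0,0,-1,1]]'
python3 - <<'E'
from fit import *
q=np.array([557.4,34.6,.3755]); c,s_=np.cos(q[2]),np.sin(q[2])
def loc(P): d=P[...,:2]-q[:2]; return np.stack([c*d[...,0]+s_*d[...,1],-s_*d[...,0]+c*d[...,1],P[...,2]],-1)
s=r.sense(); print(np.round(s['qpos'],2), loc(np.array(s['eef_pos'])).round(1))
f=grab_frame('side'); save(f,'s4.png',(250,175,340,245),8)
L=loc(pts(f)); rr=np.hypot(L[...,0],L[...,1]-55); im=f['pixels'].astype(int)
m=((rr<62)&(im.min(-1)>75)&(L[...,2]>85)&(L[...,2]<130)).astype(np.uint8)
k,l,st,ce=cv2.connectedComponentsWithStats(m)
for i in range(1,k):
    if st[i,4]<15: continue
    B=L[l==i]; d=B.mean(0)[:2]-[0,55]; ph=np.arctan2(d[1],d[0]); rad=(B[:,:2]-[0,55])@[np.cos(ph),np.sin(ph)]
    print(st[i,4],'phi_w',round(np.degrees(ph)+21.5),'r',np.round(rad.mean()),'z',np.round(np.percentile(B[:,2],[2,50,98])),'slope',round(np.degrees(np.arctan(np.polyfit(rad,B[:,2],1)[0]))))
E
```

```text
clock: 12.5
eef_pos: [516.8, 79.3, 206.4]
tcp_rot: [3.136, -0.007, 0.166]
contact_force: [0.6, -0.3, -0.4]
opening: 0.004
grasp_force: 0.0
clock: 13.17
eef_pos: [476.6, 66.4, 405.7]
tcp_rot: [3.134, -0.009, 0.374]
contact_force: [0.4, 0.0, -0.7]
opening: 0.002
grasp_force: 0.0
[ 0.14 -0.    1.73 -0.01  1.4   1.34] [-63.5  59.2 405.7]
43 phi_w -2 r 44.0 z [ 95. 103. 109.] slope 32
56 phi_w -118 r 45.0 z [ 98. 104. 109.] slope 10
36 phi_w 58 r 44.0 z [ 98. 103. 110.] slope 22
37 phi_w 177 r 44.0 z [ 98. 106. 109.] slope 18
```

View pics/s4.png

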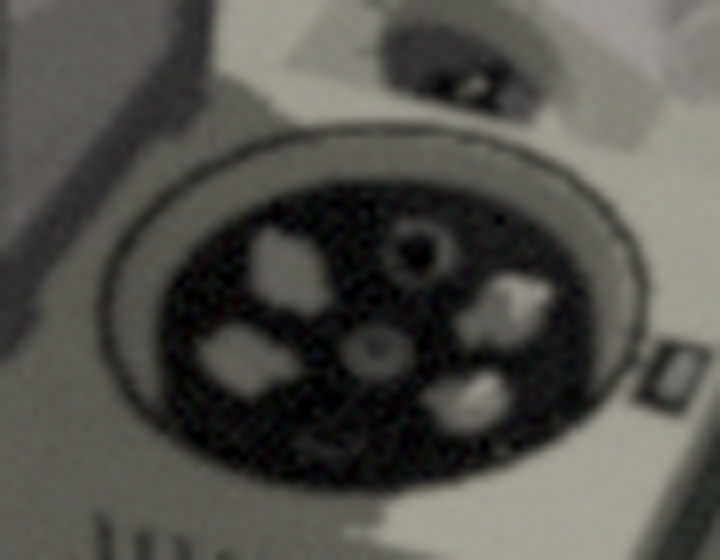

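All four caps show tabs inward and the same height (top edge about 109 mm). I check the inner edge heights more strictly.

```bash
python3 - <<'E'
from fit import *
q=np.array([557.4,34.6,.3755]); c,s_=np.cos(q[2]),np.sin(q[2])
def loc(P): d=P[...,:2]-q[:2]; return np.stack([c*d[...,0]+s_*d[...,1],-s_*d[...,0]+c*d[...,1],P[...,2]],-1)
Ls=[];ims=[]
for _ in range(4):
    f=grab_frame('side'); Ls.append(f['z_map']); im=f['pixels'].astype(int)
f['z_map']=np.median(Ls,0); L=loc(pts(f))
m=(im.min(-1)>75)&(L[...,2]>85)&(L[...,2]<130)
for a in (0,60,180,240):
    ph=np.radians(a+1-21.5); u=np.array([np.cos(ph),np.sin(ph)]); d=L[...,:2]-[0,55]
    rad=d@u; t=d@[-u[1],u[0]]; g=m&(abs(t)<13)&(rad>20)&(rad<60)
    print(a,g.sum(),[ (round(float(np.mean(L[...,2][g&(rad>=x)&(rad<x+7)])),1),int((g&(rad>=x)&(rad<x+7)).sum())) for x in (26,33,40,47)])
E
```

```text
0 45 [(nan, 0), (98.7, 11), (102.3, 19), (106.4, 14)]
60 36 [(nan, 0), (100.4, 6), (103.1, 16), (106.2, 13)]
180 35 [(101.6, 1), (104.0, 6), (105.7, 16), (106.0, 12)]
240 53 [(97.3, 3), (101.8, 11), (104.1, 21), (106.8, 13)]
  return _methods._mean(a, axis=axis, dtype=dtype,
  ret = ret.dtype.type(ret / rcount)
```

The front cap's inner edge reads slightly high (possibly not fully shut), so I press it again before lowering the lid.

```bash

python3 -m inch '[[0,0,0.039,0,0,1,1],[0,0,0.039,0,0,1,1],[0,0,0.039,0,0,1,1],[0,0,0,0.5,-0.25,1,1],[0,0,0,0.5,-0.25,1,1],[0,0,0,0.5,-0.26,1,1],[0,0,0,0,0,1,1],[0,0,0,0,0,1,1]]'
python3 -m inch '[[0,0,0,0,0,1,1],[0,0,0,0,0,0.8,1],[0,0,0,0,0,0.2,1],[0,0,0,0,0,0,1],[0,0,0,0,0,0,1]]'
```

```text
clock: 14.08
eef_pos: [515.1, 84.9, 201.6]
tcp_rot: [3.137, -0.007, 0.006]
contact_force: [-0.0, 0.7, -0.0]
opening: 0.0
grasp_force: 0.0
clock: 14.5
eef_pos: [515.9, 84.5, 154.3]
tcp_rot: [3.137, -0.008, 0.006]
contact_force: [-0.7, -0.1, -0.4]
opening: -0.003
grasp_force: 0.0
```

```bash

python3 -m inch '[[0,0,0,-0.04,-0.04,0.5,1],[0,0,0,0,0,0.4,1],[0,0,0,0,0,0,1]]'
python3 -m inch '[[0,0,0,0,0,0.2,1],[0,0,0,0,0,0,1]]'
python3 -m inch '[[0,0,0,0,0,0.08,1],[0,0,0,0,0,0,1]]'
python3 -m inch '[[0,0,0,0,0,0.08,1],[0,0,0,0,0,0,1]]'
```

```text
clock: 14.75
eef_pos: [514.7, 85.3, 131.2]
tcp_rot: [3.137, -0.008, 0.006]
contact_force: [0.2, -0.9, -0.3]
opening: 0.002
grasp_force: 0.0
clock: 14.92
eef_pos: [515.3, 85.3, 126.8]
tcp_rot: [3.137, -0.009, 0.006]
contact_force: [-1.1, 0.8, -0.4]
opening: 0.002
grasp_force: 0.0
clock: 15.08
eef_pos: [515.4, 85.4, 124.9]
tcp_rot: [3.137, -0.009, 0.006]
contact_force: [0.2, 0.4, -0.2]
opening: -0.002
grasp_force: 0.0
clock: 15.25
eef_pos: [515.3, 85.4, 122.8]
tcp_rot: [3.137, -0.009, 0.006]
contact_force: [0.7, 0.8, 0.0]
opening: -0.002
grasp_force: 0.2
```

```bash

python3 -m inch '[[0,0,0,0,0,0.06,1],[0,0,0,0,0,0,1]]'
python3 -m inch '[[0,0,0,0,0,0.06,1],[0,0,0,0,0,0,1]]'
python3 -m inch '[[0,0,0,0,0,0.06,1],[0,0,0,0,0,0,1]]'
```

```text
clock: 15.42
eef_pos: [516.1, 85.4, 121.9]
tcp_rot: [3.137, -0.011, 0.006]
contact_force: [0.7, -0.6, 5.4]
opening: 0.0
grasp_force: 1.9
clock: 15.58
eef_pos: [516.9, 85.6, 121.0]
tcp_rot: [3.138, -0.012, 0.006]
contact_force: [1.7, -0.3, 9.4]
opening: 0.0
grasp_force: 4.0
clock: 15.75
eef_pos: [517.7, 85.7, 120.2]
tcp_rot: [3.138, -0.014, 0.006]
contact_force: [2.1, -0.3, 14.3]
opening: -0.002
grasp_force: 6.4
```

```bash

python3 -m inch '[[0,0,0,0,0,-1,1],[0,0,0,0,0,-1,1],[0,0,-0.039,0,0,-1,1],[0,0,-0.039,0,0,-1,1],[0,0,-0.039,0,0,-1,1],[0,0,0,0,0,-1,1],[0,0,0,0,0,-1,1],[0,0,0,0,0,-1,1]]'
python3 -m inch '[[0,0,0,0,0,-1,1],[0,0,0,0,0,-1,1],[0,0,0,0,0,-1,1],[0,0,0,0,0,-0.8,1],[0,0,0,0,0,0,1]]'
python3 -m inch '[[0,0,0,1,0,0,1],[0,0,0,1,0,0,1],[0,0,0,1,0.28,0,1],[0,0,0,1,0,0,1],[0,0,0,1,0,0,1],[0,0,0,0,0,0,1],[0,0,0,0,0,0,1]]'
cat > c.py <<'E'
from fit import *
q=np.array([558.4,34.6,.3755]); c,s_=np.cos(q[2]),np.sin(q[2])
def loc(P): d=P[...,:2]-q[:2]; return np.stack([c*d[...,0]+s_*d[...,1],-s_*d[...,0]+c*d[...,1],P[...,2]],-1)
if __name__=='__main__':
    s=r.sense(); print('local',loc(np.array(s['eef_pos'])).round(1),np.round(s['tcp_rot'],3),np.round(s['qpos'],2))
E
python3 c.py
```

```text
clock: 16.42
eef_pos: [513.2, 86.2, 319.6]
tcp_rot: [3.134, -0.007, 0.374]
contact_force: [0.2, 0.5, 0.5]
opening: 0.003
grasp_force: 0.0
clock: 16.83
eef_pos: [514.0, 86.8, 417.8]
tcp_rot: [3.133, -0.013, 0.374]
contact_force: [0.5, 0.2, 1.1]
opening: 0.003
grasp_force: 0.0
clock: 17.42
eef_pos: [631.8, 125.9, 412.5]
tcp_rot: [3.135, -0.004, 0.374]
contact_force: [-0.7, -0.6, -0.7]
opening: -0.002
grasp_force: 0.0
local [101.8  58.  412.5] [ 3.135 -0.004  0.374] [ 0.2   0.28  1.39 -0.01  1.47  1.39]
```

```bash

python3 -m inch '[[0,0,0,0.2,0.1,0.8,1],[0,0,0,0,0,0.8,1],[0,0,0,0,0,0.8,1],[0,0,0,0,0,0.8,1],[0,0,0,0,0,0,1]]'
python3 -m inch '[[0,0,0,-0.3,0,0,1],[0,0,0,-0.3,0,0,1],[0,0,0,0,0,0,1]]'
python3 c.py
```

```text
clock: 17.83
eef_pos: [635.0, 124.1, 329.9]
tcp_rot: [3.136, 0.0, 0.374]
contact_force: [-2.4, 0.2, -1.0]
opening: 0.0
grasp_force: 0.0
clock: 18.08
eef_pos: [623.0, 118.9, 336.0]
tcp_rot: [3.134, -0.008, 0.374]
contact_force: [-0.1, -0.4, 0.1]
opening: -0.001
grasp_force: 0.0
local [ 91.   54.8 336. ] [ 3.134 -0.008  0.374] [ 0.19  0.3   1.52 -0.01  1.31  1.39]
```

```bash

python3 -m inch '[[0,0,0,-0.46,0,0.1,1],[0,0,0,-0.46,0,0.1,1],[0,0,0,-0.44,0,0.15,1],[0,0,0,-0.44,0,0.16,1],[0,0,0,0,0,0,1]]'
python3 -m inch '[[0,0,0,-0.42,0,0.2,1],[0,0,0,-0.42,0,0.21,1],[0,0,0,-0.39,0,0.25,1],[0,0,0,-0.39,0,0.26,1],[0,0,0,0,0,0,1]]'
python3 c.py
```

```text
clock: 18.5
eef_pos: [580.7, 102.3, 322.2]
tcp_rot: [3.134, -0.007, 0.373]
contact_force: [0.5, 0.8, 0.7]
opening: -0.003
grasp_force: 0.0
clock: 18.92
eef_pos: [543.5, 87.6, 297.9]
tcp_rot: [3.134, -0.006, 0.373]
contact_force: [0.5, -0.5, 0.2]
opening: -0.002
grasp_force: 0.0
local [  5.6  54.8 297.9] [ 3.134 -0.006  0.373] [ 0.16  0.19  1.75 -0.01  1.19  1.36]
```

```bash
python3 - <<'E'
from h import *
f=grab_frame('side'); save(f,'s5.png',(200,60,400,260),3)
E
```

```text
(no output)
```

View pics/s5.png

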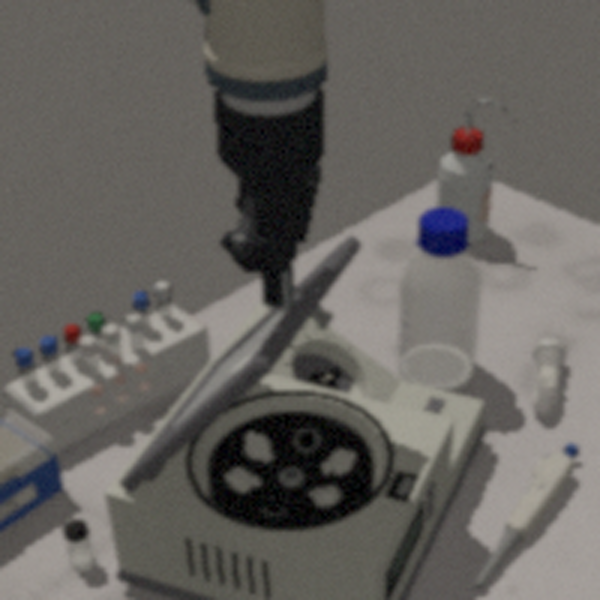

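```bash

python3 -m inch '[[0,0,0,-0.37,0,0.29,1],[0,0,0,-0.35,0,0.31,1],[0,0,0,-0.33,0,0.33,1],[0,0,0,-0.31,0,0.36,1],[0,0,0,-0.28,0,0.37,1],[0,0,0,-0.27,0,0.39,1],[0,0,0,0,0,0,1]]'
python3 -m inch '[[0,0,0,-0.24,0,0.4,1],[0,0,0,-0.21,0,0.42,1],[0,0,0,-0.19,0,0.43,1],[0,0,0,-0.16,0,0.44,1],[0,0,0,0,0,0,1]]'
python3 c.py
```

```text
clock: 19.55
eef_pos: [499.1, 70.0, 244.6]
tcp_rot: [3.135, -0.004, 0.374]
contact_force: [-0.6, -0.1, -0.4]
opening: -0.002
grasp_force: 0.0
clock: 19.97
eef_pos: [480.8, 62.6, 201.9]
tcp_rot: [3.135, -0.004, 0.374]
contact_force: [-0.4, 0.4, -0.4]
opening: -0.0
grasp_force: 0.0
local [-61.9  54.5 201.9] [ 3.135 -0.004  0.374] [ 0.13  0.19  1.98 -0.01  0.96  1.33]
```

```bash

python3 -m inch '[[0,0,0,-0.18,0,0.45,1],[0,0,0,-0.15,0,0.45,1],[0,0,0,-0.1,0,0.3,1],[0,0,0,0,0,0,1]]'
python3 -m inch '[[0,0,0,0,0,0.15,1],[0,0,0,0,0,0,1]]'
python3 -m inch '[[0,0,0,0,0,0.12,1],[0,0,0,0,0,0,1]]'
python3 -m inch '[[0,0,0,0,0,0.12,1],[0,0,0,0,0,0,1]]'
python3 c.py
```

```text
clock: 20.3
eef_pos: [471.8, 58.7, 172.7]
tcp_rot: [3.135, -0.005, 0.374]
contact_force: [0.1, 0.6, -0.5]
opening: -0.001
grasp_force: 0.0
clock: 20.47
eef_pos: [473.1, 58.9, 170.1]
tcp_rot: [3.134, -0.007, 0.374]
contact_force: [0.9, 0.6, 0.5]
opening: 0.002
grasp_force: 0.0
clock: 20.63
eef_pos: [473.1, 58.9, 167.6]
tcp_rot: [3.134, -0.007, 0.374]
contact_force: [-3.1, -0.6, 4.0]
opening: -0.0
grasp_force: 2.1
clock: 20.8
eef_pos: [472.8, 58.8, 164.3]
tcp_rot: [3.134, -0.007, 0.374]
contact_force: [-0.4, -0.3, 0.2]
opening: -0.002
grasp_force: 0.0
local [-70.7  53.9 164.3] [ 3.134 -0.007  0.374] [ 0.12  0.23  2.03 -0.01  0.87  1.33]
```

Force peaked near the catch and then dropped. I keep pressing to the stop.

```bash

python3 -m inch '[[0,0,0,0,0,0.12,1],[0,0,0,0,0,0,1]]'
python3 -m inch '[[0,0,0,0,0,0.12,1],[0,0,0,0,0,0,1]]'
python3 -m inch '[[0,0,0,0,0,0.1,1],[0,0,0,0,0,0,1]]'
```

```text
clock: 20.97
eef_pos: [472.9, 58.8, 160.9]
tcp_rot: [3.134, -0.007, 0.374]
contact_force: [-0.7, -0.9, -0.3]
opening: 0.002
grasp_force: 0.0
clock: 21.13
eef_pos: [473.2, 58.9, 158.1]
tcp_rot: [3.134, -0.007, 0.374]
contact_force: [-0.0, 0.3, 1.8]
opening: -0.005
grasp_force: 0.8
clock: 21.3
eef_pos: [473.4, 58.9, 157.6]
tcp_rot: [3.134, -0.008, 0.374]
contact_force: [-9.2, -0.9, 30.8]
opening: 0.001
grasp_force: 14.8
```

```bash

python3 -m inch '[[0,0,0,0,0,-1,1],[0,0,0,0,0,-1,1],[0,0,0,0,0,-1,1],[0,0,0,0,0,-1,1],[0,0,0,0,0,0,1]]'
python3 - <<'E'
from c import *
ctr=np.array([33,-101.5,87.5]); up=np.array([.866,0,.5]); rt=np.array([0,-1.,0]); n=np.array([-.5,0,.866])
out=[]
sc=3; H=np.array([-60,60])
fs={k:[grab_frame(k) for _ in range(3)] for k in ('top','side')}
for k in fs:
    f=fs[k][0]; img=np.mean([g['pixels'] for g in fs[k]],0).astype(np.uint8)[...,::-1]
    cor=[(-60,60),(60,60),(60,-60),(-60,-60)]
    W=Wd(q,np.array([ctr+a*rt+b*up for a,b in cor])); px=proj(f,W).astype(np.float32)
    dst=np.float32([[0,0],[390,0],[390,390],[0,390]])
    out.append(cv2.warpPerspective(img,cv2.getPerspectiveTransform(px,dst),(390,390),flags=cv2.INTER_CUBIC))
    g=dict(f); g['z_map']=np.median([x['z_map'] for x in fs[k]],0); L=loc(pts(g))
    d=L-ctr; a,b,h=d@rt,d@up,d@n; rr=np.hypot(a,b)
    m=(rr<20)&(h>-12)&(h<8); print(k,m.sum(), 'panel h',np.median(h[(rr>45)&(rr<52)&(abs(h)<8)]))
    if m.sum()>3: print(np.c_[a[m],b[m],h[m]].round(0).tolist()[:40])
    # lid front height
    m=(abs(L[...,1]-55)<60)&(L[...,0]>-98)&(L[...,0]<-70)&(L[...,2]>100)&(L[...,2]<170); print('lid z',m.sum(),np.median(L[...,2][m]))
cv2.imwrite('pics/dial.png',np.hstack(out))
E
```

```text
clock: 21.72
eef_pos: [474.3, 59.5, 259.9]
tcp_rot: [3.133, -0.014, 0.374]
contact_force: [2.1, 0.7, 0.9]
opening: -0.002
grasp_force: 0.0
top 46 panel h -0.2644211424252534
[[2.0, -0.0, -11.0], [8.0, -2.0, -9.0], [11.0, -3.0, -9.0], [-15.0, 4.0, -10.0], [-13.0, 2.0, -11.0], [-10.0, 3.0, -6.0], [-7.0, 1.0, -8.0], [-4.0, 0.0, -7.0], [-2.0, 1.0, -3.0], [1.0, -0.0, -3.0], [3.0, -1.0, -1.0], [7.0, -3.0, -5.0], [9.0, -4.0, -3.0], [12.0, -5.0, -2.0], [-19.0, 1.0, -11.0], [-17.0, 3.0, -5.0], [-14.0, 3.0, -1.0], [-11.0, 2.0, -1.0], [-9.0, 1.0, -1.0], [-6.0, 0.0, 1.0], [-3.0, -2.0, -2.0], [-0.0, -3.0, -2.0], [2.0, -3.0, 2.0], [5.0, -5.0, -1.0], [8.0, -5.0, 0.0], [11.0, -7.0, 0.0], [-18.0, 2.0, 1.0], [-15.0, 0.0, -0.0], [-12.0, -1.0, -1.0], [-10.0, -2.0, 0.0], [-7.0, -4.0, -2.0], [-4.0, -5.0, -1.0], [-1.0, -5.0, -1.0], [1.0, -6.0, 0.0], [4.0, -8.0, -2.0], [7.0, -8.0, 0.0], [10.0, -11.0, -2.0], [-19.0, -2.0, -1.0], [-16.0, -2.0, 1.0], [-13.0, -4.0, -2.0]]
lid z 30 134.27487302721158
side 20 panel h 0.662899998772296
[[12.0, -3.0, 0.0], [15.0, -6.0, 0.0], [7.0, -3.0, -0.0], [8.0, -5.0, 1.0], [12.0, -8.0, 0.0], [14.0, -10.0, 0.0], [-3.0, 1.0, 2.0], [2.0, -2.0, -1.0], [3.0, -4.0, -0.0], [6.0, -7.0, -0.0], [8.0, -9.0, 0.0], [10.0, -12.0, 1.0], [-9.0, 1.0, 1.0], [-6.0, -1.0, 0.0], [-3.0, -3.0, -0.0], [-0.0, -6.0, 0.0], [1.0, -8.0, 1.0], [3.0, -11.0, 2.0], [-3.0, -8.0, -0.0], [1.0, -10.0, -2.0]]
lid z 352 134.8651369937437
```

View pics/dial.png

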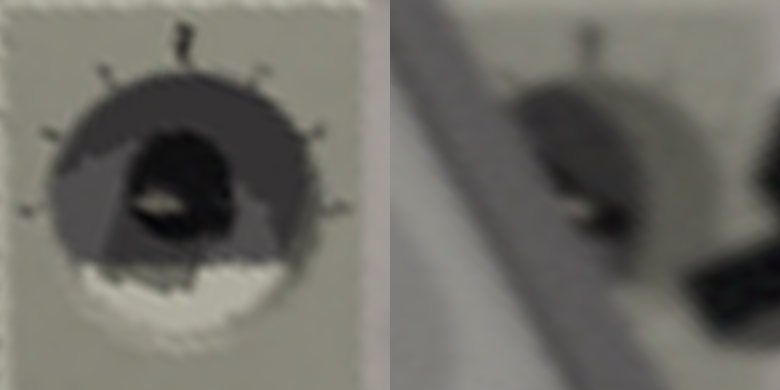

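The panel view shows the recess centre at about (184,209) in the left half, and the white pointer line running from the centre left and slightly up to (135,198), so the dial is near 0.25 rad. The thick mark is straight above the centre. The lid depth of about 134.5 mm confirms it is shut.

```bash

python3 -m inch '[[0,0,0,0.41,1,0,1],[0,0,0,0.41,1,0,1],[0,0,0,0.41,1,0,1],[0,0,0,0.41,1,0,1],[0,0,0,0.41,1,0,1],[0,0,0,0.41,1,0,1],[0,0,0,0,0,0,1]]'
python3 -m inch '[[0,0.038,0,0,0,0,0.65],[0,0.038,0,0,0,0,0.65],[0,0.038,0,0,0,0,0.65],[0,0.038,0,0,0,0,0.65],[0,0.0147,0,0,0,0,0.65],[0,0,0,0,0,0,0.65],[0,0,0,0,0,0,0.65]]'
cat > d.py <<'E'
from c import *
import sys
def Rc(): return R.from_euler('z',q[2]).as_matrix()
n=np.array([-.5,0,.866]); up=np.array([.866,0,.5]); ax=np.array([28.1,-97.9,86.8])
s=r.sense(); M=R.from_euler('xyz',s['tcp_rot']).as_matrix(); p=np.array(s['eef_pos'])
h=float(sys.argv[1]); th=np.radians(float(sys.argv[2]))
X=np.cos(th)*np.array([0,1,0])+np.sin(th)*up; Z=-n; Mt=Rc()@np.c_[X,np.cross(Z,X),Z]
tgt=Wd(q,ax+h*n)
print('shift',(M.T@(tgt-p)/25).round(3),'rotvec/pi',(R.from_matrix(M.T@Mt).as_rotvec()/np.pi).round(4),'q',np.round(s['qpos'],2),'tgt',tgt.round(1))
T=dict(np.load('top0.npz')); L=loc(pts(T)); im=T['pixels'].astype(int)
m=(im[...,2]>120)&(im[...,0]<60)&(L[...,2]>170)&(L[...,2]<200); print('bottle cap local',np.median(L[m],0).round(0))
E
python3 d.py 70 14
```

```text
clock: 22.6
eef_pos: [586.5, -61.0, 255.8]
tcp_rot: [3.133, -0.007, 0.372]
contact_force: [-0.2, -0.6, 0.7]
opening: 0.005
grasp_force: 0.0
clock: 23.18
eef_pos: [583.0, -58.0, 256.2]
tcp_rot: [3.135, -0.527, 0.376]
contact_force: [0.2, 0.2, 0.5]
opening: 0.344
grasp_force: 0.0
shift [-2.042  0.084  3.845] rotvec/pi [ 0.0023  0.0005 -0.4221] q [-0.26  0.12  2.04  0.54  0.61  0.54] tgt [587.9 -59.  147.4]
bottle cap local [ -30. -251.  189.]
```

```bash

python3 -m inch '[[0,0,-0.039,0,0,0.2,0.65],[0,0,-0.039,0,0,0.2,0.65],[0,0,-0.039,0,0,0.2,0.65],[0,0,-0.039,0,0,0.2,0.65],[0,0,-0.039,0,0,0.2,0.65],[0,0,-0.039,0,0,0.2,0.65],[0,0,-0.039,0,0,0.2,0.65],[0,0,-0.039,0,0,0.2,0.65]]'
python3 -m inch '[[0,0,-0.039,0,0,0,0.65],[0,0,-0.039,0,0,0,0.65],[0,0,-0.032,0,0,0,0.65],[0,0,0,0,0,0,0.65],[0,0,0,0,0,0,0.65]]'
python3 d.py 50 14
```

```text
clock: 23.85
eef_pos: [603.9, -50.1, 222.3]
tcp_rot: [2.685, -0.276, 1.428]
contact_force: [-0.0, 0.0, -0.4]
opening: 0.352
grasp_force: 0.0
clock: 24.27
eef_pos: [603.6, -50.3, 222.5]
tcp_rot: [2.625, -0.117, 1.73]
contact_force: [0.1, -0.3, 0.2]
opening: 0.351
grasp_force: 0.0
shift [-0.591 -2.05   3.035] rotvec/pi [ 0.002   0.0016 -0.0003] q [-0.24  0.2   2.04  0.59  0.53 -0.83] tgt [597.2 -55.3 130.1]
bottle cap local [ -30. -251.  189.]
```

```bash

python3 -m inch '[[0,0,0,-0.2,-0.68,0.8,0.65],[0,0,0,-0.2,-0.68,0.8,0.65],[0,0,0,-0.19,-0.68,0.8,0.65],[0,0,0,0,0,0.63,0.65],[0,0,0,0,0,0,0.65],[0,0,0,0,0,0,0.65]]'
python3 d.py 11 14
```

```text
clock: 24.77
eef_pos: [597.0, -55.6, 129.9]
tcp_rot: [2.626, -0.118, 1.731]
contact_force: [0.1, 0.5, 0.4]
opening: 0.35
grasp_force: 0.0
shift [1.600e-02 1.000e-03 1.558e+00] rotvec/pi [ 0.0018  0.0014 -0.0003] q [-0.25  0.35  2.11  0.91  0.38 -1.19] tgt [615.3 -48.2  96.3]
bottle cap local [ -30. -251.  189.]
```

```bash

python3 -m inch '[[0,0,0,0.01,0,0.4,0.65],[0,0,0,0,0,0.4,0.65],[0,0,0,0,0,0.35,0.65],[0,0,0,0,0,0,0.65]]'
python3 -m inch '[[0,0,0,0,0,0.2,0.65],[0,0,0,0,0,0.2,0.65],[0,0,0,0,0,0,0.65],[0,0,0,0,0,0,0.65]]'
python3 d.py 11 14
```

```text
clock: 25.1
eef_pos: [611.4, -50.3, 106.2]
tcp_rot: [2.623, -0.116, 1.732]
contact_force: [0.3, 0.1, -0.3]
opening: 0.351
grasp_force: 0.0
clock: 25.43
eef_pos: [615.1, -48.7, 97.2]
tcp_rot: [2.624, -0.116, 1.732]
contact_force: [-0.6, -0.4, -0.1]
opening: 0.35
grasp_force: 0.0
shift [ 0.016 -0.009  0.037] rotvec/pi [0.0024 0.0017 0.0004] q [-0.23  0.43  2.09  1.06  0.33 -1.33] tgt [615.3 -48.2  96.3]
bottle cap local [ -30. -251.  189.]
```

```bash

python3 -m inch '[[0,0,0,0,0,0.06,0.75],[0,0,0,0,0,0,0.8],[0,0,0,0,0,0,0.85]]' 20
python3 -m inch '[[0,0,0,0,0,0,0.9],[0,0,0,0,0,0,1],[0,0,0,0,0,0,1]]'
python3 -m inch '[[0,0,0,0,0,0,1],[0,0,0,0,0,0,1]]'
python3 - <<'E'
from h import *
print(r.sense()['wrist_torque'])
E
```

```text
clock: 25.68
eef_pos: [615.7, -48.6, 95.7]
tcp_rot: [2.624, -0.116, 1.732]
contact_force: [0.8, 0.2, 0.6]
opening: 0.151
grasp_force: 0.4
clock: 25.93
eef_pos: [616.7, -48.6, 96.5]
tcp_rot: [2.622, -0.116, 1.732]
contact_force: [4.3, 1.6, 3.7]
opening: 0.113
grasp_force: 20.9
clock: 26.1
eef_pos: [616.7, -48.6, 96.4]
tcp_rot: [2.622, -0.116, 1.732]
contact_force: [4.5, 3.6, 6.0]
opening: 0.107
grasp_force: 21.0
[ 0.45670247 -0.81402931  0.03108608]
```

```bash

python3 -m inch '[[0,0,0,0,0.05,0,1],[0,0,0.035,0,0,0,1],[0,0,0.035,0,0,0,1],[0,0,0.035,0,0,0,1],[0,0,0.035,0,0,0,1],[0,0,0,0,0,0,1],[0,0,0,0,0,0,1]]'
python3 d.py 10 90
python3 - <<'E'
from h import *
s=r.sense();M=R.from_euler('xyz',s['tcp_rot']).as_matrix()
print('F tool',M.T@s['contact_force'],'T tool',M.T@s['wrist_torque'])
E
```

```text
clock: 26.68
eef_pos: [617.1, -48.6, 96.7]
tcp_rot: [2.711, -0.32, 1.331]
contact_force: [1.8, 0.9, 6.0]
opening: 0.111
grasp_force: 21.3
shift [-0.006 -0.071  0.021] rotvec/pi [ 0.0031 -0.0008  0.2824] q [-0.23  0.43  2.09  1.06  0.33 -0.88] tgt [615.8 -48.   95.5]
bottle cap local [ -30. -251.  189.]
F tool [ 3.09724641  3.57901109 -4.17507368] T tool [-0.23575426  0.29767534  0.01216147]
```

```bash

python3 -m inch '[[0,0,0,0,0.03,-0.02,1],[0,0,0.035,0,0,0,1],[0,0,0.035,0,0,0,1],[0,0,0.035,0,0,0,1],[0,0,0.035,0,0,0,1],[0,0,0,0,0,0,1],[0,0,0,0,0,0,1]]'
python3 d.py 10 90
python3 - <<'E'
from h import *
s=r.sense();M=R.from_euler('xyz',s['tcp_rot']).as_matrix()
print('F tool',M.T@s['contact_force'],'T tool',M.T@s['wrist_torque'])
E
```

```text
clock: 27.27
eef_pos: [617.5, -48.8, 96.9]
tcp_rot: [2.888, -0.47, 0.882]
contact_force: [6.2, 1.8, -0.4]
opening: 0.112
grasp_force: 20.5
shift [-0.041 -0.08   0.023] rotvec/pi [ 0.0026 -0.0013  0.1424] q [-0.23  0.43  2.09  1.05  0.33 -0.44] tgt [615.8 -48.   95.5]
bottle cap local [ -30. -251.  189.]
F tool [4.52858176 2.81239451 3.61570576] T tool [-0.20749631  0.40757626  0.04472879]
```

```bash

python3 -m inch '[[0,0,0,0.02,0.02,0,1],[0,0,0.036,0,0,0,1],[0,0,0.036,0,0,0,1],[0,0,0.036,0,0,0,1],[0,0,0.034,0,0,0,1],[0,0,0,0,0,0,1],[0,0,0,0,0,0,1],[0,0,0,0,0,0,1]]'
python3 d.py 10 90
python3 - <<'E'
from h import *
s=r.sense();M=R.from_euler('xyz',s['tcp_rot']).as_matrix()
print('F tool',M.T@s['contact_force'],'T tool',M.T@s['wrist_torque'])
E
```

```text
clock: 27.93
eef_pos: [617.8, -49.1, 97.0]
tcp_rot: [3.13, -0.529, 0.383]
contact_force: [4.8, -1.3, -3.4]
opening: 0.108
grasp_force: 20.3
shift [-0.081 -0.071  0.024] rotvec/pi [ 0.0024 -0.0016  0.002 ] q [-0.23  0.43  2.09  1.05  0.33  0.01] tgt [615.8 -48.   95.5]
bottle cap local [ -30. -251.  189.]
F tool [1.71375998 2.97164229 4.98896022] T tool [-0.41572947 -0.00351414  0.05806335]
```

```bash

python3 -m inch '[[0,0,0,0,0.02,0,1],[0,0,0,0,0,0,0.8],[0,0,0,0,0,0,0.65],[0,0,0,0,0,0,0.65],[0,0,0,0,0,0,0.65]]'
python3 -m inch '[[0,0,0,0,0,-0.5,0.65],[0,0,0,0,0,-0.7,0.65],[0,0,0,0,0,-1,0.65],[0,0,0,0,0,-1,0.65],[0,0,0,0,0,-1,0.65],[0,0,0,0,0,-1,0.65],[0,0,0,0,0,-1,0.65],[0,0,0,0,0,-1,0.65]]'
python3 -m inch '[[0,0,0,-1,0,-1,0.65],[0,0,0,-1,0,-1,0.65],[0,0,0,-1,0,-0.5,0.65],[0,0,0,-1,0,0,0.65],[0,0,0,-1,0,0,0.65],[0,0,0,0,0,0,0.65],[0,0,0,0,0,0,0.65]]'
cat > e.py <<'E'
from c import *
ctr=np.array([28.1,-97.9,86.8]); up=np.array([.866,0,.5]); rt=np.array([0,-1.,0]); n=np.array([-.5,0,.866])
F=[grab_frame('top') for _ in range(6)]; f=F[0]; img=np.mean([g['pixels'] for g in F],0).astype(np.uint8)
W=Wd(q,np.array([ctr+a*rt+b*up for a,b in [(-60,60),(60,60),(60,-60),(-60,-60)]]))
px=proj(f,W).astype(np.float32); dst=np.float32([[0,0],[390,0],[390,390],[0,390]])
o=cv2.warpPerspective(img,cv2.getPerspectiveTransform(px,dst),(390,390),flags=cv2.INTER_CUBIC); cv2.imwrite('pics/dial2.png',o[...,::-1])
g=cv2.cvtColor(o,cv2.COLOR_RGB2GRAY)
print(g[100:300:8,100:300:8])
g2=g.copy(); print('ring ticks row', g[20:70:4,150:240:5])
E
python3 e.py
```

```text
clock: 28.35
eef_pos: [617.6, -49.1, 97.1]
tcp_rot: [3.133, -0.529, 0.379]
contact_force: [0.4, 0.0, 0.3]
opening: 0.351
grasp_force: 0.0
clock: 29.02
eef_pos: [531.9, -81.5, 253.5]
tcp_rot: [3.133, -0.529, 0.379]
contact_force: [0.2, -0.3, 1.4]
opening: 0.348
grasp_force: 0.0
clock: 29.6
eef_pos: [402.3, -132.6, 243.1]
tcp_rot: [3.134, -0.529, 0.376]
contact_force: [0.5, 0.5, 0.1]
opening: 0.348
grasp_force: 0.0
[[ 73  56  51  54  53  53  54  53  53  54  53  54  54  53  54  54  53  53
   53  54  53  53  51  51  65]
 [ 54  53  53  54  54  54  54  55  51  53  54  49  49  55  56  55  54  53
   53  53  53  53  54  53  53]
 [ 51  53  53  53  52  54  52  51  41  35  34  29  24  30  43  52  55  54
   53  53  53  53  53  53  51]
 [ 53  54  52  53  54  66  59  42  27  18  15  17  15  14  22  33  47  53
   53  54  53  53  54  53  53]
 [ 54  51  56  64  71  73  59  35  19  14  17  14  18  20  17  19  34  52
   54  54  53  53  54  53  53]
 [ 71  66  73  79  78  61  37  22  17  14  18  31  37  25  16  15  17  37
   51  53  54  53  54  54  54]
 [ 81  81  79  81  74  53  27  16  17  13  15  55  75
[... 2233 characters left out ...]
138 139 139 138 139 139]
 [138 138 138 139 139 142 143 114  74  64  98 132 137 140 139 139 139 139]
 [138 139 138 139 140 145 146 122  85  76 100 127 135 139 139 140 141 140]
 [138 140 140 138 137 142 144 129 101  86 100 123 138 141 138 138 141 142]
 [138 139 138 137 132 133 133 130 112  98  96 114 134 140 138 134 134 137]
 [138 134 127 125 121 119 115 116 110 102  92  97 109 119 124 125 125 129]
 [130 123 112 104  98  96  90  90  87  85  76  75  79  89  97 103 109 116]
 [111 100  90  79  76  71  65  60  62  65  62  56  54  60  69  78  85  95]
 [ 88  76  67  57  57  57  56  51  50  51  55  53  48  46  50  57  65  74]
 [ 65  59  57  51  50  50  54  53  50  49  51  53  52  49  47  47  50  57]]
```

```bash
cat >> e.py <<'E'
def cen(g,rows,c0,c1,sign,base):
    out=[]
    for y in rows:
        w=np.clip(sign*(g[y,c0:c1].astype(float)-base),0,None)
        if w.sum()>60: out.append((y,(w*np.arange(c0,c1)).sum()/w.sum()))
    return np.array(out)
A=cen(g,range(138,190,2),176,216,1,25); B=cen(g,range(22,50,2),175,220,-1,130)
for n_,a in (('line',A),('mark',B)): 
    k=np.polyfit(a[:,0],a[:,1],1); print(n_,a[:,1].round(1).tolist(),'tilt deg (cw+)',-np.degrees(np.arctan(k[0])))
# same on native depth: recess centre from white/dark ring is (195,195) if pose right
ed=cv2.HoughCircles(cv2.GaussianBlur(g,(7,7),0),cv2.HOUGH_GRADIENT,1,200,param1=60,param2=20,minRadius=125,maxRadius=145); print('recess circle',ed)
E
python3 e.py | tail -4; python3 - <<'E'
from c import *
T0=dict(np.load('top0.npz')); F=grab_frame('top'); 
d=np.abs(T0['pixels'].astype(int)-F['pixels'].astype(int)).max(-1)
L=loc(pts(F)); 
m=(d>45).astype(np.uint8); k,l,st,ce=cv2.connectedComponentsWithStats(m)
print([(st[i].tolist(),loc(pts(F))[l==i].mean(0).round().tolist()) for i in range(1,k) if st[i,4]>15])
E
```

```text
[ 65  58  57  51  49  49  54  53  50  49  51  53  53  50  47  47  50  57]]
line [194.1, 194.3, 194.6, 195.0, 195.5, 195.9, 196.2, 196.3, 196.3, 196.2, 196.0, 195.8, 195.7, 195.6, 195.5, 195.4, 195.3, 195.4, 195.8, 196.5, 197.2, 197.8, 198.5, 199.3, 200.4] tilt deg (cw+) -4.308439562525503
mark [195.2, 194.5, 194.0, 193.7, 193.5, 193.4, 193.4, 193.5, 193.7, 194.1, 194.7, 195.5, 196.4, 197.5] tilt deg (cw+) -4.78062418532109
recess circle None
[([233, 168, 100, 104, 4523], [6.0, 55.0, 129.0]), ([247, 230, 17, 45, 381], [-47.0, 205.0, 6.0]), ([352, 264, 60, 57, 1631], [-240.0, -94.0, 333.0]), ([293, 279, 19, 11, 76], [-176.0, 90.0, -1.0]), ([359, 306, 12, 14, 67], [-326.0, -50.0, -1.0]), ([372, 309, 89, 91, 4174], [-346.0, -78.0, 569.0]), ([347, 311, 5, 9, 39], [-315.0, -9.0, -0.0]), ([348, 357, 24, 27, 507], [-465.0, 14.0, 6.0]), ([269, 361, 57, 19, 555], [-402.0, 197.0, 11.0]), ([302, 370, 34, 14, 282], [-445.0, 136.0, 12.0]), ([553, 373, 81, 27, 1111], [-1118.0, -952.0, -714.0]), ([284, 379, 14, 15, 113], [-440.0, 220.0, 12.0]), ([336, 379, 15, 19, 159], [-499.0, 80.0, 12.0]), ([251, 383, 12, 17, 40], [-343.0, 229.0, 358.0]), ([621, 391, 19, 9, 40], [-1199.0, -1096.0, -721.0]), ([360, 395, 7, 5, 19], [-350.0, 14.0, 590.0])]
```

The dial's white line and the thick mark agree to within about 1°, the lid is shut, and the loose items have not moved. I hand it in.

```bash
python3 -c "
from rig import r
print(r.sign_off())"
```

```text
the job is handed in; nothing more can be done
None
```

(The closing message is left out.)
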